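Lock the bayonet filter cartridge into the fume extractor

ROBOT

A 6-joint arm with a two-finger parallel gripper is mounted at the origin on the work surface. World frame = base frame: x ahead of the robot, y to its left, z up, the work surface at z = 0. Lengths are in mm, angles in rad, forces in N, time in s.
With the tool pointing down it reaches from about 275 to 750 mm from the base axis. Payload 10.2 kg.
Tool frame: the origin (TCP) lies on the front face of the gripper's body, between the roots of the fingers; the fingertips stand 73 mm ahead of it and the grasp point (between the pads) lies 54 mm ahead of it; z points along the fingers, y is the direction in which the jaws open and shut (so a half turn about z gives the same grasp; the last joint's range is limited). The gripper opens to 85 mm and grips with 20 to 120 N. Pads are 22 mm wide; open, the fingers measure 114 mm over their backs; the gripper's body (76 mm by 85 mm) begins 54 mm behind the grasp point. The pads swing forward as they close: fully open they stand 13 mm farther back than shut.
Start: joints at [1.104, 0.313, 1.498, -0, 1.331, -0.223], TCP at [126.744, 509.478, 303.894] pointing down, gripper open.
Joint ranges: [-2.94, 2.94], [-0.97, 2.17], [0.19, 2.56], [-1.23, 4.37], [0.02, 3.11], [-2.88, 2.88]. Speed limits (rad/s): [2.39, 2.39, 3.01, 3.14, 3.14, 3.14].

INTERFACE

Orientations are given as a unit quaternion [w, x, y, z].
In Python, from rig import ctrl gives the robot as it stands.
- The arm moves only by the tool move_arm, never from a script. Its argument "series" is a list of rows, each a list of 3 entries, a list of its own where there are three numbers: the shift along the tool's x, y, z in mm, then the turn about the tool's z in degrees, then the opening, from 0 (shut) to 1 (fully open). In form: [[[tx, ty, tz], yaw, grip], ...]. A call has 1 to 10 rows; each row is the pose to reach, as a shift and turn from the pose commanded when the call began, along the tool's axes at that moment; what a row does not reach only later rows make up. A row lasts 1/8 s, in which the tool goes at most 62.5 mm and 10.7 degrees, less where a joint would pass 70% of its speed; a pose out of reach is approached as far as the arm can. A call with a gripper value outside its range is refused whole. The fingers move at their own pace and stop on an object; "force" is the grip in N (left out, the last holds). Time passes only in rows, so rows that repeat a pose let the fingers close. It gives the time, the measured TCP pose, the force and the opening at its end, in the units of the state.
- ctrl.sense(): the state, without advancing time (a new reading comes with each control period).
- ctrl.capture(name): name is "scene" or "top"; returns (picture, depth): 384x512x3 uint8, red, green, blue; 384x512 float32, mm along the optical axis (not along the pixel's ray), 0 where there is no reading.
- ctrl.camera_model(name): a dict with "fov_y" (degrees; the focal length in pixels is half the picture's height over the tangent of half this angle, whatever the lens; pixels are square), "cx", "cy" (the principal point, pixels), "dist_coeffs" ([k1, k2, p1, p2, k3] as OpenCV has them; the pictures are not rectified), "rvec" (rotation vector, rad) and "tvec" (3), from world to camera coordinates, as OpenCV has them. Camera axes: x right, y down, z forward; pixel columns grow to the right and rows downward; lengths in mm; the calibration is good to about 2 mm. A picture is of the moment at which its call begins. camera_model takes no time and is no camera call.
- ctrl.finish_job(): hands the job in, once; it reports no verdict.
The state is a dict: "time_s": time; "joints": joint angles; "dq": joint speeds; "tau": joint torques, N m; "eef_pos": TCP position; "ee_rot": TCP orientation; "force": force on the tool from outside, world axes, zero at the start; "wrist_torque": the same for the moment, N m; "grip_width": opening from 0.0 (shut) to 1.0 (fully open).
Only numpy, scipy, OpenCV 4.12 (cv2) and the standard library are available. Lean on these libraries where they do the work, as an engineer would, in place of code of your own. Each camera call takes 0.05 s, during which the arm holds its last target.

TASK

Fit the filter cartridge that has two lugs on its foot into the fume extractor: drop its lugs through the keyways of the ring, push it in against the spring, twist it clockwise to the stop and let it rise into its notches so that it stays locked and upright. Feel for the keyways and push gently, never forcing it (keep push and twist together under 50 N against the extractor), and leave the smooth cartridge and the other things on the bench where they are.

Things in the scene. Friction and masses are not known exactly. Their poses are not given: they have to be found in the camera images.
- cartridge: Filter cartridge with two lugs, about 150 g, upright on the cutting mat (mat top 3 mm above the bench). Origin: centre of its underside, z up. Foot bevelled from 24 to 34 mm across in its first 5 mm; shank 34 mm across up to 30 mm; body 40 mm across from 30 to 55 mm; grip bar from 55 to 100 mm. A half turn about z makes no difference.
- grip (a point): Point on the cartridge's axis 80 mm above its underside, inside its grip bar, 20 mm below the bar's top. The bar is 40 mm long along the cartridge's x and 22 mm thick along its y. Axes as the cartridge's.
- lugs (a point): Point on the cartridge's axis 13 mm above its underside, midway between its two lugs. They stand out along the cartridge's +x and -x to a radius of 25 mm; each is 7 mm wide and 6 mm tall (10 to 16 mm above the underside).
- extractor: Fume extractor: grey plastic box 190 x 170 mm, 107 mm tall, fixed to the bench, an aluminium bayonet ring 84 mm across in the middle of its top. Origin: centre of its underside, z up, x along the 190 mm side.
- socket (a point): Centre of the ring's top face, 115 mm above the bench; axes as the extractor's. Bore 37 mm; two opposite keyways 10 mm wide, cut out to radius 27 mm. The line through them lies up to 0.6 rad either way from the extractor's x axis, differently each time and not measured: look, or rest the lugs lightly on the ring and feel for where they drop in.
- spring_top (a point): Centre of the bore 14 mm below the ring's top: here the cartridge's underside meets the spring plate, 2.3 N rising 0.7 N per mm, bottoming 18 mm further down. The lugs clear the ring's underside, and the cartridge can turn, once its underside is 24 mm below the ring's top (26 mm is good, about 11 N). Let up unturned, it rises back here.
- locked (a point): Centre of the bore 20 mm below the ring's top: the cartridge's underside when locked. From the keyways it turns only clockwise seen from above, 0.9 to 1.2 rad (differently each time, not measured) to the middle of the notches, 10 mm wide; a solid stop at their far side ends the turn 0.07 rad further. Let up there, the spring lifts the lugs 4 mm into the notches and holds them with about 6 N.
- plain_cartridge: the other cartridge, same body and grip bar but with a smooth foot without lugs; origin under its foot. To be left where it is.
- spray_can: spray can, 52 mm across, 170 tall; origin under its foot. To be left where it is.
- glue: glue bottle, 32 mm across, 75 tall; origin under its foot. To be left where it is.
- red_cap: loose open red cap (a tube 42 mm across, 30 tall); origin under it. To be left where it is.
- driver: screwdriver, 160 mm long, lying on the cutting mat; origin under its middle. To be left where it is.
- paint_jar: paint jar, 36 mm across, 40 tall, on the mat; origin under its foot. To be left where it is.
Mind the look-alikes: they are no part of the job. What is shaped like the cartridge but orange is not meant.

How it is judged:
By the outcome, as a careful person would: the job done as asked, in the order asked, and still so for the second after the job is handed in, with the robot touching nothing.
It also fails if it takes over 72 s, if anything falls off the work surface, if the arm or the gripper's body presses on something with over 40 N, if the wrist force passes 120 N, or if a joint passes its speed limit or range.

## Working session

There is one attempt and no reset: what is moved stays moved. The work goes in short steps, Python scripts to look and compute and a tool call to move; the robot and the scene stay as the last step left them, time stands still between calls to the robot, and variables do not carry over. Pictures are saved under pics/ and viewed, and the job is handed in when it is done.

Besides the shell and the picture viewer there is one more tool, called as name(argument=value, ...) on one line, values as JSON. move_arm: Moves the arm, as the interface text tells. Its arguments: {"type":"object","properties":{"series":{"type":"array","items":{"type":"array"}},"force":{"type":"number"}},"required":["series"]}

```bash
ls; mkdir -p pics
python3 - <<'E'
from rig import ctrl
import cv2,numpy as np
s=ctrl.sense();print({k:np.round(v,3).tolist() for k,v in s.items()})
for n in("scene","top"):
    p,d=ctrl.capture(n);np.savez(f"{n}0.npz",p=p,d=d)
    cv2.imwrite(f"pics/{n}0.png",p[:,:,::-1]);print(n,ctrl.camera_model(n))
E
```

```text
pics
{'time_s': 0.0, 'joints': [1.104, 0.313, 1.498, -0.0, 1.331, -0.223], 'dq': [0.002, -0.0, 0.001, 0.001, -0.0, -0.002], 'tau': [-0.0, -41.227, -25.973, -0.0, 0.004, 0.0], 'eef_pos': [126.674, 509.323, 303.319], 'ee_rot': [-0.0, 0.122, 0.993, -0.001], 'force': [-0.561, 0.073, 0.629], 'wrist_torque': [0.003, -0.015, -0.005], 'grip_width': 1.002}
scene {'fov_y': 45.752865415763566, 'cx': 253.78621863369293, 'cy': 193.07856608078117, 'dist_coeffs': array([-0.01895223,  0.        ,  0.        ,  0.        ,  0.        ]), 'rvec': array([ 2.09853018,  0.85273222, -0.41152296]), 'tvec': array([-550.29649471,  -85.58491191, 1401.51173352])}
top {'fov_y': 43.68702229369894, 'cx': 257.48392767993136, 'cy': 178.6028618830931, 'dist_coeffs': array([-0.03408498,  0.        ,  0.        ,  0.        ,  0.        ]), 'rvec': array([ 2.26066909, -1.94800511,  0.20517783]), 'tvec': array([  87.74731323,  602.37784147, 1299.68949176])}
```

View pics/scene0.png

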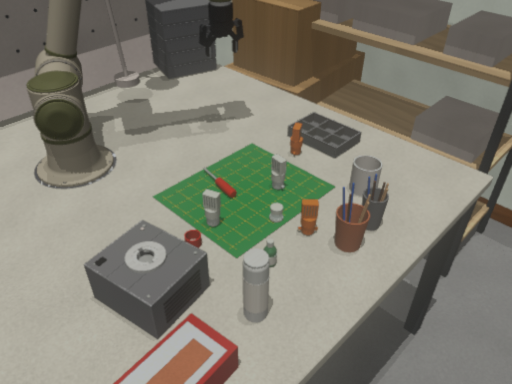

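View pics/top0.png

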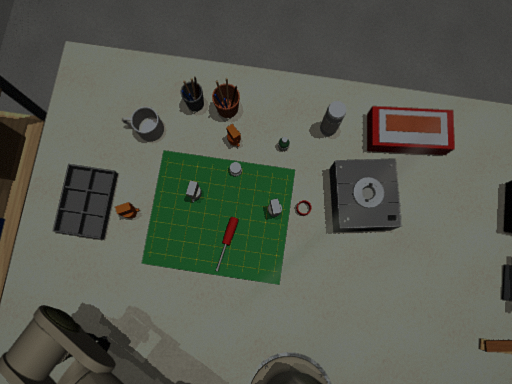

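The scene view shows two pale-grey cartridges on the mat, at (279,172) and (212,208). In the top view they are at (193,190) and (275,208). The orange ones, at scene (297,140) and (309,217), are not meant. The extractor ring is at scene (146,257) and top (370,192). Next I'll enlarge both grey candidates and the ring.

Run:
```python
import cv2,numpy as np
s=np.load("scene0.npz")["p"][:,:,::-1];t=np.load("top0.npz")["p"][:,:,::-1]
def c(im,u,v,r=24,n=390):return cv2.resize(im[v-r:v+r,u-r:u+r],(n,n),interpolation=cv2.INTER_CUBIC)
cv2.imwrite("pics/cand.png",np.hstack([c(s,279,173),c(s,212,208)]))
cv2.imwrite("pics/tops.png",np.hstack([c(t,193,190,18,260),c(t,275,208,18,260),c(t,370,192,22,260)]))
cv2.imwrite("pics/ring.png",c(s,146,257,26,500))
```

```text
(no output)
```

View pics/cand.png

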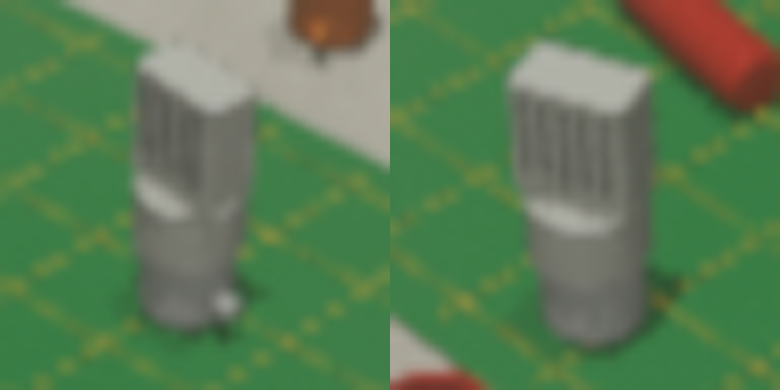

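View pics/tops.png

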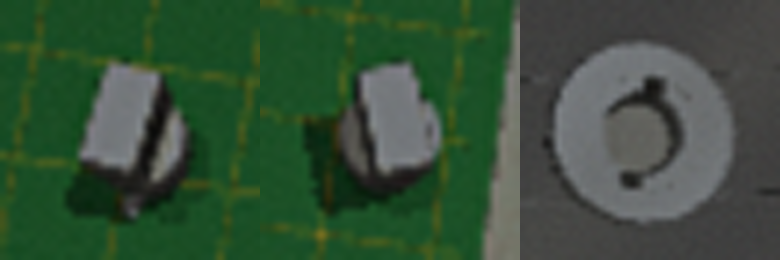

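View pics/ring.png

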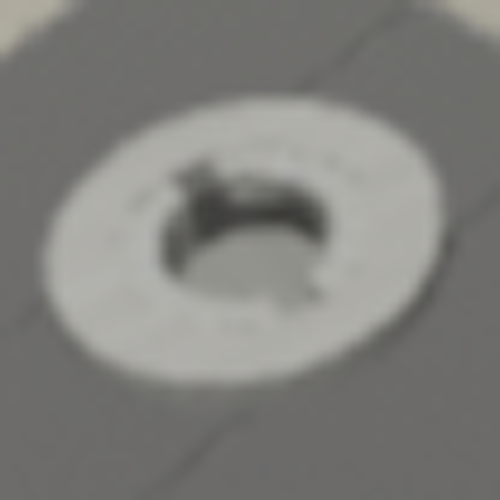

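The left candidate, at scene (279,172) and top (193,190), is the right one: a lug nub shows at its foot in both views. The other one's foot is smooth. The keyways show in the top-view ring at about 11 to 12 and 6 to 7 o'clock. Now I'll measure them.

```bash
cat > h.py <<'E'
import cv2,numpy as np
from rig import ctrl
def K(m,h=384):
    f=h/2/np.tan(np.radians(m["fov_y"]/2));return np.array([[f,0,m["cx"]],[0,f,m["cy"]],[0,0,1.]])
def ray(n,uv,z):
    m=ctrl.camera_model(n);q=cv2.undistortPoints(np.float64(uv).reshape(-1,1,2),K(m),m["dist_coeffs"])[:,0]
    R=cv2.Rodrigues(m["rvec"])[0];c=-R.T@m["tvec"];d=np.c_[q,np.ones(len(q))]@R
    return c+d*((z-c[2])/d[:,2])[:,None]
def proj(n,P):
    m=ctrl.camera_model(n);return cv2.projectPoints(np.float64(P).reshape(-1,1,3),m["rvec"],m["tvec"],K(m),m["dist_coeffs"])[0][:,0]
E
python3 - <<'E'
from h import *
for n,cc in(("top",(193,190)),("scene",(279,163))):
    p=np.load(n+"0.npz")["p"];d=np.load(n+"0.npz")["d"]
    u,v=cc;r=14
    hsv=cv2.cvtColor(p,cv2.COLOR_RGB2HSV);
    sub=p[v-r:v+r,u-r:u+r];g=sub.min(2)
    print(n);print(g[::1,::1])
E
```

```text
top
[[ 24  28  29  26  27  24  24  29  24  29  24  25  24  25  28  25  31  24
   26  23  26  24  28  25  27  25  24  28]
 [ 28  32  26  23  23  25  25  23  23  25  26  25  27  26  23  26  29  29
   25  27  26  26  24  26  26  23  26  27]
 [ 29  33  30  26  28  28  25  30  24  24  25  22  23  23  26  27  26  31
   24  26  25  27  25  24  24  26  27  23]
 [ 29  33  28  28  29  33  33  33  29  27  26  29  23  20  21  23  30  23
   23  26  26  23  25  26  24  24  25  26]
 [ 28  32  27  27  34  28  28  34  35  31  29  60  47  29  35  31  28  23
   27  27  23  25  25  25  24  25  25  22]
 [ 26  31  26  26  25  22  24  31  29  30  50 116 115 113  88  68  48  40
   28  33  34  33  29  27  29  29  27  24]
 [ 26  28  24  25  26  26  22  24  21  25  83 122 117 122 120 118 119 116
   46  31  30  33  32  32  33  32  30  32]
 [ 33  27  22  28  26  22  25  27  19  26 114 120 116 116 114 118 120 119
   41  24  25  28  27  29  34  32  36  35]
 [ 29  24  27  23  25  24  24  24  19  43 115 119 116 116 116 117 120  94
   31  27  23  22  27  26  23  22  23  28]
 [ 30  23  26  24  24  26  25  23  27  79 1
[... 4763 characters left out ...]
 61  63  62  62  63  71 111 139 136 124 110 102  95  87  92 103 102  99
   98  97  93  77  64  63  63  64  64  63]
 [ 61  62  62  61  61  68 104 142 154 147 133 116 103  94  96 103 101  99
  100  97  91  74  64  63  64  63  63  64]
 [ 61  61  61  61  61  63  88 129 154 157 151 137 119 106 101 104 102 102
  108 100  85  68  64  63  63  64  63  66]
 [ 62  61  61  62  64  68  82 100 132 148 154 153 139 121 105 105 108 115
  113  98  79  65  63  63  63  65  68  70]
 [ 63  61  61  64  70  70  82  91 101 120 138 143 135 119 105 105 111 118
  105  90  76  71  65  64  66  71  70  68]
 [ 68  66  70  69  69  70  82  91  95 102 111 113 110 107 105 101 106 105
   96  87  74  68  70  71  70  67  68  71]]
```

Run:
```python
from h import *
p=np.load("top0.npz")["p"]
u,v=370,192;r=20
print(p[v-r:v+r,u-r:u+r].min(2)[:, :])
```

```text
[[60 62 62 ... 66 68 68]
 [63 63 61 ... 66 67 68]
 [60 62 61 ... 65 68 69]
 ...
 [70 69 68 ... 64 60 63]
 [70 69 65 ... 62 60 61]
 [71 70 68 ... 64 62 62]]
```

Run:
```python
from h import *
# bar tops
for n,(u,v),th in(("top",(193,190),75),("scene",(277,157),146),("top",(276,206),75)):
    p=np.load(n+"0.npz")["p"];d=np.load(n+"0.npz")["d"]
    g=p.min(2);
    S=8
    r=22;sub=cv2.resize(g[v-r:v+r,u-r:u+r],None,fx=S,fy=S,interpolation=cv2.INTER_LINEAR)
    m=(sub>th).astype(np.uint8)
    if n=="scene":
        bg=cv2.resize(p[v-r:v+r,u-r:u+r],None,fx=S,fy=S).astype(int)
        m=(sub>125).astype(np.uint8)
        m[:, :]=m
    k,l,st,ce=cv2.connectedComponentsWithStats(m)
    i=l[r*S,r*S];c=max(cv2.findContours((l==i).astype(np.uint8),0,1)[0],key=cv2.contourArea)[:,0]
    uv=(c+.5)/S-.5+[u-r,v-r]
    W=ray(n,uv,103.)[:,:2].astype(np.float32);R=cv2.minAreaRect(W)
    print(n,st[i],"rect",R,"mom",)
    b=cv2.boxPoints(R);e1=b[1]-b[0];e2=b[2]-b[1];e=e1 if np.hypot(*e1)>np.hypot(*e2) else e2
    print(" long axis ang",np.arctan2(e[1],e[0]),"depth",d[v,u])
# ring
for n,(u,v),th in(("top",(370,192),110),("scene",(146,257),145)):
    p=np.load(n+"0.npz")["p"];g=p.min(2).astype(np.uint8);r=30
    sub=cv2.resize(g[v-r:v+r,u-r:u+r],None,fx=8,fy=8);print(n,"ring px",np.percentile(sub,[5,25,50,75,90,97]))
    th=cv2.threshold(sub,0,255,cv2.THRESH_OTSU)[0]
    k,l,st,_=cv2.connectedComponentsWithStats((sub>th).astype(np.uint8));i=1+np.argmax([s[4] if 20<s[2]<420 else 0 for s in st[1:]])
    print(th,st[i])
    c=max(cv2.findContours((l==i).astype(np.uint8),0,1)[0],key=cv2.contourArea);c=cv2.convexHull(c)[:,0]
    W=ray(n,(c+.5)/8-.5+[u-r,v-r],115.)[:,:2]
    print(cv2.minEnclosingCircle(W.astype(np.float32)),cv2.fitEllipse(W.astype(np.float32)))
```

```text
top [ 120  102   89  119 6760] rect ((522.226806640625, 350.96728515625), (21.917648315429688, 39.79841613769531), 83.0095443725586) mom
 long axis ang -0.12200653 depth 1309.1914
scene [    0     0   352   256 50084] rect ((487.6529235839844, 377.39361572265625), (107.95989990234375, 185.7208709716797), 55.495460510253906) mom
 long axis ang -0.60221773 depth 1254.343
top [ 136  119   88  121 7637] rect ((507.74139404296875, 113.52268981933594), (40.03172302246094, 26.7655029296875), 20.574901580810547) mom
 long axis ang 0.3590994 depth 1306.2874
top ring px [ 58.  62.  64.  71. 108. 114.]
83.0 [  110   121   245   245 40887]
((580.0114135742188, -129.2893524169922), 42.46824264526367) ((580.174072265625, -129.59629821777344), (83.59779357910156, 84.32970428466797), 125.22986602783203)
scene ring px [102. 106. 107. 144. 168. 170.]
133.0 [   69   113   331   239 53197]
((577.2017822265625, -128.74549865722656), 43.20790481567383) ((576.8870849609375, -128.9403533935547), (84.39934539794922, 86.20154571533203), 49.381832122802734)
```

Run:
```python
from h import *
print(proj("top",[[522.2+s*25*np.cos(.122),351-s*25*np.sin(.122),13] for s in(1,-1)]),proj("scene",[[522.2+s*25*np.cos(.122),351-s*25*np.sin(.122),13] for s in(1,-1)]))
# scene bar top: saturation based box check
for n,c in(("top",(580.1,-129.5)),("scene",(577,-128.9))):
    p=np.load(n+"0.npz")["p"];g=p.min(2)
    a=np.radians(np.arange(0,360,5));
    rows=[]
    for r in(21,23,25):
        q=proj(n,np.c_[c[0]+r*np.cos(a),c[1]+r*np.sin(a),0*a+115]).astype(np.float32)
        rows.append(cv2.remap(g,q[:,:1],q[:,1:],cv2.INTER_LINEAR)[:,0])
    print(n)
    R=np.array(rows)
    for k in range(36):print(k*5,R[:,k],'|',R[:,k+36])
# box outline in top
p=np.load("top0.npz")["p"]
cv2.imwrite("pics/box.png",cv2.resize(p[145:245,315:415,::-1],(600,600),interpolation=cv2.INTER_CUBIC))
```

```text
[[197.58594631 185.21052653]
 [192.60439832 201.44048433]] [[283.61472217 188.37128436]
 [272.12283462 180.21542254]]
top
0 [27 34 50] | [58 56 60]
5 [55 65 78] | [73 81 87]
10 [ 89 104 107] | [ 89 107 111]
15 [ 96 113 115] | [ 89 108 110]
20 [101 116 114] | [ 93 110 109]
25 [110 116 108] | [104 110 109]
30 [113 113 107] | [105 110 109]
35 [112 114 113] | [101 110 108]
40 [109 115 115] | [104 111 110]
45 [111 116 116] | [108 110 110]
50 [111 116 114] | [108 111 111]
55 [109 115 113] | [109 110 110]
60 [108 115 112] | [106 108 107]
65 [105 114 115] | [109 109 108]
70 [103 113 115] | [105 111 110]
75 [104 113 115] | [103 110 110]
80 [110 112 113] | [105 109 109]
85 [112 113 113] | [109 109 110]
90 [110 112 112] | [110 109 109]
95 [110 112 112] | [109 109 107]
100 [111 113 112] | [109 109 107]
105 [110 111 112] | [113 109 109]
110 [110 110 111] | [109 109 109]
115 [108 110 109] | [106 110 109]
120 [107 110 109] | [108 110 109]
125 [106 109 109] | [109 109 108]
130 [104 107 108] | [105 109 107]
135 [102 106 107] | [105 110 102]
140 [102 106 107] | [109 108 102]
145 [104 108 108] | [106 1
[... 695 characters left out ...]
171 169] | [170 173 171]
80 [167 170 167] | [169 172 171]
85 [166 170 167] | [169 172 170]
90 [167 170 169] | [168 172 170]
95 [166 171 167] | [169 172 171]
100 [167 170 165] | [169 172 172]
105 [165 169 167] | [168 171 171]
110 [164 169 168] | [168 170 169]
115 [166 169 166] | [168 170 169]
120 [170 169 166] | [168 171 170]
125 [169 171 170] | [167 172 172]
130 [166 169 168] | [166 170 170]
135 [162 167 166] | [165 169 166]
140 [160 167 167] | [164 170 168]
145 [157 164 167] | [163 169 166]
150 [156 162 164] | [163 168 167]
155 [151 160 162] | [161 165 167]
160 [134 144 147] | [153 157 161]
165 [113 120 127] | [145 146 151]
170 [102 110 120] | [141 142 147]
175 [100 106 121] | [139 139 143]
```

View pics/box.png

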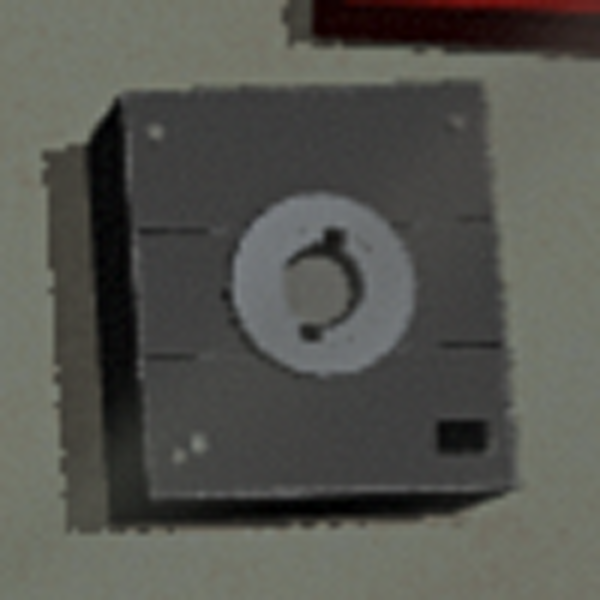

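Cartridge: centre about (522,351), top face measures 21.9 x 39.8 mm against 22 x 40 given, bar at -7°. Ring: centre about (579,-129), diameter about 84 mm as given, keyway line at about -8°. First I move above the cartridge.

```bash
cat >> h.py <<'E'
from scipy.spatial.transform import Rotation as Ro
def rel(P,psi,s=None):
    """shift in tool axes & yaw from current measured pose to TCP P, tool-x world angle psi(deg)"""
    s=s or ctrl.sense();q=s["ee_rot"];R=Ro.from_quat([q[1],q[2],q[3],q[0]]).as_matrix()
    d=R.T@(np.array(P)-s["eef_pos"]);a=np.degrees(np.arctan2(R[1,0],R[0,0]))
    print("t",s["time_s"],"pos",np.round(s["eef_pos"],1),"psi",round(a,2),"F",np.round(s["force"],1),"w",round(float(s["grip_width"]),3))
    print("shift",np.round(d,1),"yaw",round((a-psi+180)%360-180,2))
E
python3 - <<'E'
from h import *
rel([522.2,351,303.3],173)
E
```

```text
t 0.1 pos [126.7 509.3 303.4] psi 166.03 F [-0.1  0.4  0.6] w 0.998
shift [-422.1  -58.2    0. ] yaw -6.97
```

move_arm(series=[[[-50,-7,0],-1,1],[[-106,-15,0],-2,1],[[-162,-22,0],-4,1],[[-218,-30,0],-5,1],[[-274,-38,0],-6,1],[[-330,-45,0],-7,1],[[-386,-53,0],-7,1],[[-422,-58,30],-7,1],[[-422,-58,60],-7,1],[[-422,-58,60],-7,1]], force=40)

```text
time_s: 1.35
eef_pos: [521.7, 350.8, 241.4]
ee_rot: [-0.002, 0.061, 0.998, -0.001]
force: [-0.5, 1.1, 0.4]
grip_width: 1.001
```

Run:
```python
from h import *
rel([522.2,351,137],173)
```

```text
t 1.35 pos [521.7 350.8 241.4] psi 173.0 F [-0.5  1.1  0.4] w 1.001
shift [ -0.9   0.5 104.4] yaw 0.0
```

move_arm(series=[[[0,0,35],0,1],[[0,0,70],0,1],[[0,0,95],0,1],[[0,0,105],0,1],[[0,0,105],0,1],[[0,0,105],0,1]], force=40)

```text
time_s: 2.1
eef_pos: [522.7, 351.6, 140.5]
ee_rot: [0.001, 0.061, 0.998, 0.001]
force: [0.1, -0.4, 0.1]
grip_width: 0.999
```

Run:
```python
from h import *
rel([522.2,351,137],173)
p,d=ctrl.capture("scene");cv2.imwrite("pics/s1.png",cv2.resize(p[100:220,210:350,::-1],(700,600),interpolation=cv2.INTER_CUBIC))
```

```text
t 2.1 pos [522.7 351.6 140.5] psi 173.04 F [ 0.1 -0.4  0.1] w 0.999
shift [ 0.5 -0.7  3.5] yaw 0.04
```

View pics/s1.png

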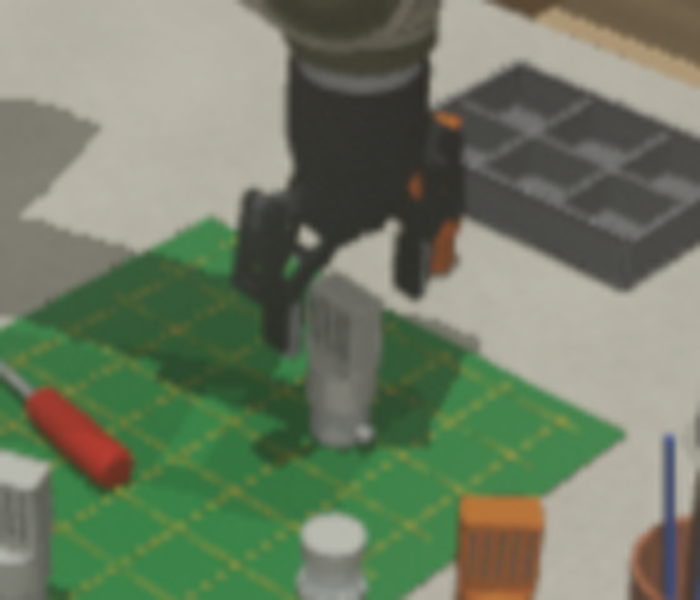

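move_arm(series=[[[0,0,2],0,1],[[0,0,2],0,0.6],[[0,0,2],0,0.3],[[0,0,2],0,0.1],[[0,0,2],0,0],[[0,0,2],0,0],[[0,0,2],0,0],[[0,0,2],0,0]], force=60)

```text
time_s: 3.15
eef_pos: [522.3, 351.4, 137.0]
ee_rot: [0.0, 0.061, 0.998, 0.0]
force: [-0.1, 0.4, -0.1]
grip_width: 0.251
```

move_arm(series=[[[0,0,-8],0,0],[[0,0,-30],0,0],[[0,0,-65],0,0],[[0,0,-100],0,0],[[0,0,-135],0,0],[[0,0,-158],0,0],[[0,0,-163],0,0],[[0,0,-163],0,0]], force=60)

```text
time_s: 4.15
eef_pos: [522.1, 351.2, 299.2]
ee_rot: [-0.0, 0.061, 0.998, -0.0]
force: [0.4, -0.5, -1.8]
grip_width: 0.253
```

Run:
```python
from h import *
rel([579,-129.2,300],172)
```

```text
t 4.15 pos [522.1 351.2 299.2] psi 173.03 F [ 0.4 -0.5 -1.8] w 0.253
shift [-114.8 -470.    -0.6] yaw 1.03
```

move_arm(series=[[[-6,-25,0],0,0],[[-17,-70,0],0,0],[[-30,-123,0],0,0],[[-43,-176,0],0,0],[[-56,-229,0],0,0],[[-69,-282,0],0,0],[[-82,-335,0],1,0],[[-95,-388,0],1,0],[[-107,-440,0],1,0],[[-115,-470,0],1,0]], force=60)

```text
time_s: 5.4
eef_pos: [579.0, -131.6, 298.3]
ee_rot: [-0.001, 0.07, 0.998, 0.0]
force: [0.7, 1.0, -0.6]
grip_width: 0.248
```

move_arm(series=[[[0,0,20],0,0],[[0,0,32],0,0],[[0,0,32],0,0],[[0,0,32],0,0]], force=60)

```text
time_s: 5.9
eef_pos: [579.6, -128.8, 268.4]
ee_rot: [0.0, 0.069, 0.998, -0.0]
force: [-0.2, -0.5, -1.4]
grip_width: 0.253
```

Run:
```python
from h import *
rel([579,-129.2,260],172)
for n,(u,v,r) in dict(scene=(146,240,50),top=(370,192,40)).items():
    p,d=ctrl.capture(n);np.savez(n+"2.npz",p=p,d=d)
    cv2.imwrite(f"pics/{n}2.png",cv2.resize(p[v-r:v+r,u-r:u+r,::-1],(600,600),interpolation=cv2.INTER_CUBIC))
```

```text
t 5.9 pos [ 579.6 -128.8  268.4] psi 172.07 F [-0.2 -0.5 -1.4] w 0.253
shift [ 0.5 -0.5  8.4] yaw 0.07
```

View pics/scene2.png

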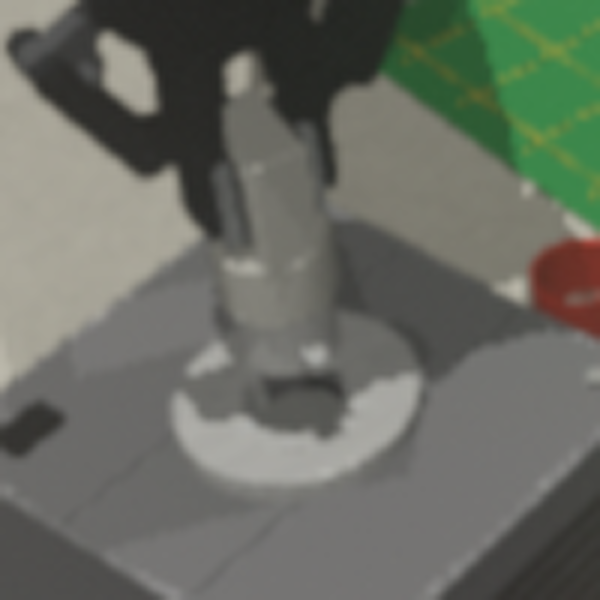

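View pics/top2.png

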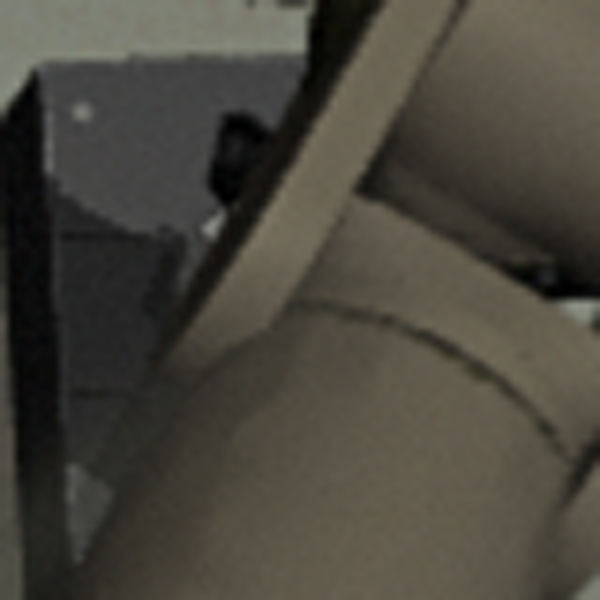

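Run:
```python
from h import *
s=ctrl.sense();P=s["eef_pos"];zb=P[2]-134
g=np.load("scene2.npz")["p"].min(2).astype(int)
for h in(35,40,45,50):
    c=proj("scene",[[P[0],P[1],zb+h]])[0];v=int(round(c[1]))
    print(h,np.round(c,1),"row",v,list(zip(range(125,160),g[v,125:160])))
print(proj("scene",[[P[0],P[1],zb],[577,-128.9,115],[580.1,-129.5,115]]))
a=np.radians(-8);print("lugs",proj("scene",[[P[0]+k*25*np.cos(a),P[1]+k*25*np.sin(a),zb+13]for k in(1,-1)]))
m=ctrl.camera_model("scene");R=cv2.Rodrigues(m["rvec"])[0];print("cam x axis",R[0],"z",R[2])
```

```text
35 [141.9 236.5] row 236 [(125, np.int64(103)), (126, np.int64(103)), (127, np.int64(106)), (128, np.int64(105)), (129, np.int64(106)), (130, np.int64(108)), (131, np.int64(102)), (132, np.int64(100)), (133, np.int64(108)), (134, np.int64(117)), (135, np.int64(121)), (136, np.int64(123)), (137, np.int64(125)), (138, np.int64(125)), (139, np.int64(122)), (140, np.int64(115)), (141, np.int64(111)), (142, np.int64(109)), (143, np.int64(107)), (144, np.int64(109)), (145, np.int64(111)), (146, np.int64(107)), (147, np.int64(102)), (148, np.int64(96)), (149, np.int64(90)), (150, np.int64(86)), (151, np.int64(79)), (152, np.int64(71)), (153, np.int64(64)), (154, np.int64(64)), (155, np.int64(71)), (156, np.int64(72)), (157, np.int64(75)), (158, np.int64(76)), (159, np.int64(76))]
40 [141.5 234.6] row 235 [(125, np.int64(102)), (126, np.int64(102)), (127, np.int64(102)), (128, np.int64(103)), (129, np.int64(102)), (130, np.int64(102)), (131, np.int64(99)), (132, np.int64(99)), (133, np.int64(112)), (134, np.int64(128)), (135, np.int64(138)), (136, np.int64(144)), (137, np.int64(147)), (138, 
[... 1564 characters left out ...]
nt64(103)), (139, np.int64(113)), (140, np.int64(113)), (141, np.int64(108)), (142, np.int64(107)), (143, np.int64(106)), (144, np.int64(106)), (145, np.int64(106)), (146, np.int64(107)), (147, np.int64(107)), (148, np.int64(103)), (149, np.int64(93)), (150, np.int64(84)), (151, np.int64(74)), (152, np.int64(66)), (153, np.int64(68)), (154, np.int64(73)), (155, np.int64(75)), (156, np.int64(76)), (157, np.int64(76)), (158, np.int64(76)), (159, np.int64(76))]
[[144.3978407  248.95695641]
 [145.0484946  255.06773409]
 [145.68656872 255.97441044]]
lugs [[149.28191859 251.37863889]
 [137.85335323 237.61413286]]
cam x axis [0.71788156 0.69615441 0.00388614] z [-0.54741027  0.56792627 -0.6146558 ]
```

Only the scene camera sees the cartridge over the ring. It puts the cartridge some mm toward camera +x of the ring, while the top-camera estimate puts it centred. I'll split the difference, go down slowly and feel with the bevel.

move_arm(series=[[[0.5,-1.2,8],0,0],[[0.5,-1.2,14],0,0],[[0.5,-1.2,17],0,0],[[0.5,-1.2,19],0,0],[[0.5,-1.2,20],0,0],[[0.5,-1.2,20],0,0]], force=60)

```text
time_s: 6.75
eef_pos: [578.7, -130.3, 248.0]
ee_rot: [0.0, 0.069, 0.998, -0.0]
force: [-0.1, -0.2, -1.5]
grip_width: 0.252
```

Run:
```python
from h import *
rel([579,-130,247],172)
for n,(u,v,r) in dict(scene=(146,245,30)).items():
    p,d=ctrl.capture(n);np.savez(n+"3.npz",p=p,d=d)
    cv2.imwrite(f"pics/{n}3.png",cv2.resize(p[v-r:v+r,u-r:u+r,::-1],(600,600),interpolation=cv2.INTER_CUBIC))
```

```text
t 6.75 pos [ 578.7 -130.3  248. ] psi 172.03 F [-0.1 -0.2 -1.5] w 0.252
shift [-0.2  0.3  1. ] yaw 0.03
```

View pics/scene3.png

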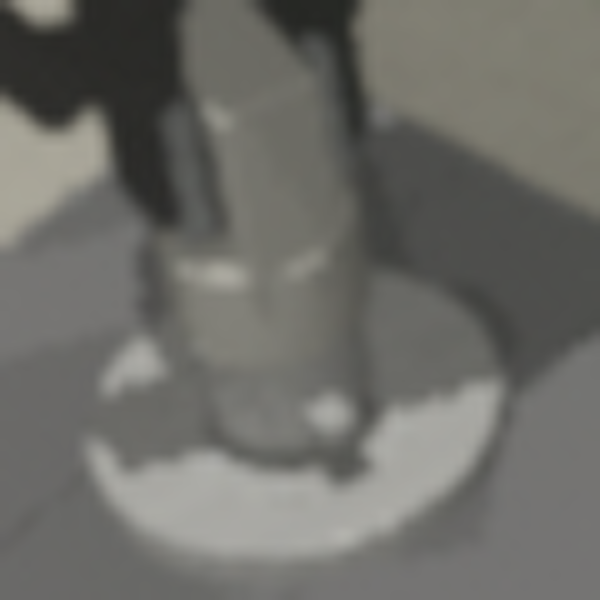

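The foot now sits over the bore, with no contact yet, and the near lug at (330,412) is over the near keyway at (345,465). I'll continue down gently.

move_arm(series=[[[0,0,1],0,0],[[0,0,2],0,0],[[0,0,3],0,0],[[0,0,4],0,0],[[0,0,5],0,0],[[0,0,5],0,0]], force=60)

```text
time_s: 7.55
eef_pos: [578.7, -130.3, 242.8]
ee_rot: [-0.0, 0.069, 0.998, 0.0]
force: [0.3, -0.3, -1.8]
grip_width: 0.253
```

move_arm(series=[[[0,0,1],0,0],[[0,0,2],0,0],[[0,0,3],0,0],[[0,0,4],0,0],[[0,0,5],0,0],[[0,0,5.5],0,0],[[0,0,5.5],0,0]], force=60)

```text
time_s: 8.43
eef_pos: [578.7, -130.3, 237.4]
ee_rot: [-0.0, 0.069, 0.998, -0.0]
force: [-0.0, -0.3, -1.6]
grip_width: 0.253
```

The underside is 11.6 mm below the ring top with no resistance, so the lugs are already in the keyways. Next I go on to the spring.

move_arm(series=[[[0,0,1],0,0],[[0,0,2],0,0],[[0,0,3],0,0],[[0,0,4],0,0],[[0,0,5],0,0],[[0,0,5],0,0]], force=60)

```text
time_s: 9.18
eef_pos: [578.8, -130.3, 232.6]
ee_rot: [0.0, 0.069, 0.998, -0.0]
force: [-1.0, 0.3, 2.8]
grip_width: 0.252
```

move_arm(series=[[[0,0,1.5],0,0],[[0,0,3],0,0],[[0,0,4.5],0,0],[[0,0,6],0,0],[[0,0,7.5],0,0],[[0,0,9],0,0],[[0,0,10],0,0],[[0,0,10],0,0]], force=60)

```text
time_s: 10.18
eef_pos: [578.8, -130.3, 223.1]
ee_rot: [0.0, 0.069, 0.998, -0.0]
force: [-2.5, 0.8, 8.7]
grip_width: 0.251
```

Run:
```python
from h import *
rel([578.7,-130.3,223],172);print(ctrl.sense()["wrist_torque"])
```

```text
t 10.175 pos [ 578.8 -130.3  223.1] psi 172.04 F [-2.5  0.8  8.7] w 0.251
shift [ 0.1 -0.   0.1] yaw 0.04
[0.2731452  0.58537236 0.01858839]
```

Spring force is about 10.3 N at 26 mm, as given. Now I'll twist clockwise (positive yaw, tool z down) in modest steps and watch the wrist torque.

move_arm(series=[[[0.4,0,0.5],0,0],[[0.4,0,0.5],3,0],[[0.4,0,0.5],6,0],[[0.4,0,0.5],9,0],[[0.4,0,0.5],12,0],[[0.4,0,0.5],12,0]], force=60)

```text
time_s: 10.92
eef_pos: [578.8, -130.4, 223.0]
ee_rot: [0.001, 0.174, 0.985, -0.0]
force: [-0.7, 1.2, 9.3]
grip_width: 0.253
```

```bash
cat > st.py <<'E'
from h import *
rel([578.6,-130.2,222.6],172);print(np.round(ctrl.sense()["wrist_torque"],3))
E
python3 st.py
```

```text
t 10.925 pos [ 578.8 -130.4  223. ] psi 160.0 F [-0.7  1.2  9.3] w 0.253
shift [0.3 0.1 0.4] yaw -12.0
[0.138 0.119 0.022]
```

move_arm(series=[[[0,0,0],4,0],[[0,0,0],8,0],[[0,0,0],12,0],[[0,0,0],16,0],[[0,0,0],20,0],[[0,0,0],24,0],[[0,0,0],28,0],[[0,0,0],30,0],[[0,0,0],30,0]], force=60)

```text
time_s: 12.05
eef_pos: [578.9, -130.4, 223.0]
ee_rot: [0.002, 0.423, 0.906, 0.0]
force: [-0.3, 0.3, 8.2]
grip_width: 0.249
```

```bash
python3 st.py
```

```text
t 12.05 pos [ 578.9 -130.4  223. ] psi 130.01 F [-0.3  0.3  8.2] w 0.249
shift [ 0.4 -0.1  0.4] yaw -41.99
[ 0.084  0.067 -0.014]
```

move_arm(series=[[[0,0,0],2,0],[[0,0,0],4,0],[[0,0,0],6,0],[[0,0,0],8,0],[[0,0,0],8,0]], force=60)

```text
time_s: 12.68
eef_pos: [578.9, -130.5, 223.0]
ee_rot: [0.002, 0.485, 0.875, 0.0]
force: [-1.0, 0.4, 8.9]
grip_width: 0.253
```

```bash
python3 st.py
```

```text
t 12.675 pos [ 578.9 -130.5  223. ] psi 122.01 F [-1.   0.4  8.9] w 0.253
shift [ 0.4 -0.1  0.4] yaw -49.99
[ 0.107  0.023 -0.023]
```

move_arm(series=[[[0,0,0],1,0],[[0,0,0],2,0],[[0,0,0],3,0],[[0,0,0],3,0]], force=60)

```text
time_s: 13.18
eef_pos: [578.9, -130.5, 223.0]
ee_rot: [0.002, 0.507, 0.862, 0.0]
force: [-0.2, -0.1, 9.3]
grip_width: 0.252
```

```bash
python3 st.py
```

```text
t 13.175 pos [ 578.9 -130.5  223. ] psi 119.02 F [-0.2 -0.1  9.3] w 0.252
shift [ 0.4 -0.2  0.4] yaw -52.98
[ 0.075 -0.017  0.021]
```

move_arm(series=[[[0,0,0],1,0],[[0,0,0],2,0],[[0,0,0],3,0],[[0,0,0],3,0]], force=60)

```text
time_s: 13.68
eef_pos: [578.9, -130.5, 223.0]
ee_rot: [0.002, 0.53, 0.848, 0.0]
force: [-0.8, -0.4, 9.9]
grip_width: 0.251
```

```bash
python3 st.py
```

```text
t 13.675 pos [ 578.9 -130.5  223. ] psi 116.02 F [-0.8 -0.4  9.9] w 0.251
shift [ 0.4 -0.2  0.4] yaw -55.98
[ 0.134  0.008 -0.007]
```

move_arm(series=[[[0,0,0],1,0],[[0,0,0],2,0],[[0,0,0],3,0],[[0,0,0],3,0]], force=60)

```text
time_s: 14.18
eef_pos: [578.9, -130.5, 223.0]
ee_rot: [0.002, 0.552, 0.834, 0.0]
force: [-0.2, 0.9, 7.7]
grip_width: 0.247
```

```bash
python3 st.py
```

```text
t 14.175 pos [ 578.9 -130.5  223. ] psi 113.02 F [-0.2  0.9  7.7] w 0.247
shift [ 0.4 -0.2  0.4] yaw -58.98
[0.082 0.068 0.068]
```

move_arm(series=[[[0,0,0],1,0],[[0,0,0],1.5,0],[[0,0,0],1.5,0]], force=60)

```text
time_s: 14.55
eef_pos: [578.9, -130.5, 223.0]
ee_rot: [0.002, 0.563, 0.827, 0.0]
force: [-0.0, 0.2, 9.0]
grip_width: 0.251
```

```bash
python3 st.py
```

```text
t 14.55 pos [ 578.9 -130.5  223. ] psi 111.53 F [-0.   0.2  9. ] w 0.251
shift [ 0.4 -0.2  0.4] yaw -60.47
[ 0.061 -0.007  0.011]
```

move_arm(series=[[[0,0,0],1,0],[[0,0,0],1.5,0],[[0,0,0],1.5,0]], force=60)

```text
time_s: 14.92
eef_pos: [579.0, -130.5, 223.1]
ee_rot: [0.002, 0.573, 0.819, 0.0]
force: [-0.1, -0.4, 9.1]
grip_width: 0.248
```

```bash
python3 st.py
```

```text
t 14.925 pos [ 579.  -130.5  223.1] psi 110.03 F [-0.1 -0.4  9.1] w 0.248
shift [ 0.4 -0.3  0.5] yaw -61.97
[ 0.032 -0.009  0.017]
```

move_arm(series=[[[0,0,0],1,0],[[0,0,0],2,0],[[0,0,0],2,0]], force=60)

```text
time_s: 15.3
eef_pos: [579.0, -130.5, 223.1]
ee_rot: [0.002, 0.588, 0.809, 0.0]
force: [-0.1, 0.6, 8.2]
grip_width: 0.249
```

```bash
python3 st.py
```

```text
t 15.3 pos [ 579.  -130.5  223.1] psi 108.02 F [-0.1  0.6  8.2] w 0.249
shift [ 0.4 -0.3  0.5] yaw -63.98
[ 0.03   0.011 -0.009]
```

move_arm(series=[[[0,0,0],1,0],[[0,0,0],2,0],[[0,0,0],2,0]], force=60)

```text
time_s: 15.68
eef_pos: [579.0, -130.5, 223.1]
ee_rot: [0.002, 0.602, 0.799, 0.0]
force: [0.1, 0.4, 9.0]
grip_width: 0.247
```

```bash
python3 st.py
```

```text
t 15.675 pos [ 579.  -130.5  223.1] psi 106.03 F [0.1 0.4 9. ] w 0.247
shift [ 0.4 -0.3  0.5] yaw -65.97
[ 0.061 -0.12   0.091]
```

move_arm(series=[[[0,0,0],1,0],[[0,0,0],1,0]], force=60)

```text
time_s: 15.92
eef_pos: [579.2, -130.4, 223.1]
ee_rot: [0.002, 0.609, 0.794, 0.001]
force: [2.2, -0.1, 8.6]
grip_width: 0.248
```

```bash
python3 st.py
```

```text
t 15.925 pos [ 579.2 -130.4  223.1] psi 105.03 F [ 2.2 -0.1  8.6] w 0.248
shift [ 0.4 -0.5  0.5] yaw -66.97
[ 0.066 -0.327  0.143]
```

move_arm(series=[[[0,0,0],1,0],[[0,0,0],1,0]], force=60)

```text
time_s: 16.18
eef_pos: [579.4, -130.4, 223.1]
ee_rot: [0.002, 0.615, 0.788, 0.001]
force: [2.2, -0.2, 7.5]
grip_width: 0.251
```

```bash
python3 st.py
```

```text
t 16.175 pos [ 579.4 -130.4  223.1] psi 104.07 F [ 2.2 -0.2  7.5] w 0.251
shift [ 0.4 -0.7  0.5] yaw -67.93
[ 0.05  -0.548  0.431]
```

At psi of about 105° the torque climbs to 0.43 N·m, which is the solid stop: 67° (1.17 rad) from the keyways, within range. I'll back off about 4° to the notch middle and let it rise while watching Fz. It should fall smoothly to about 5 N at 4 to 5 mm of rise.

move_arm(series=[[[0,0,0],-2.5,0],[[0,0,0],-5,0],[[0,0,0],-5,0]], force=60)

```text
time_s: 16.55
eef_pos: [579.1, -130.5, 223.1]
ee_rot: [0.002, 0.58, 0.814, 0.001]
force: [1.1, 0.1, 8.2]
grip_width: 0.243
```

```bash
python3 st.py
```

```text
t 16.55 pos [ 579.1 -130.5  223.1] psi 109.06 F [1.1 0.1 8.2] w 0.243
shift [ 0.4 -0.4  0.5] yaw -62.94
[ 0.067 -0.226  0.013]
```

move_arm(series=[[[0,0,-1],0,0],[[0,0,-2],0,0],[[0,0,-3],0,0],[[0,0,-3.5],0,0],[[0,0,-3.5],0,0]], force=60)

```text
time_s: 17.18
eef_pos: [579.1, -130.4, 226.4]
ee_rot: [0.002, 0.581, 0.814, 0.001]
force: [1.5, -0.3, 6.9]
grip_width: 0.251
```

```bash
python3 st.py
```

```text
t 17.175 pos [ 579.1 -130.4  226.4] psi 109.03 F [ 1.5 -0.3  6.9] w 0.251
shift [ 0.4 -0.4  3.8] yaw -62.97
[ 0.038 -0.431  0.027]
```

move_arm(series=[[[0,0,-0.5],0,0],[[0,0,-1],0,0],[[0,0,-1.5],0,0],[[0,0,-2],0,0],[[0,0,-2],0,0]], force=60)

```text
time_s: 17.8
eef_pos: [579.1, -130.5, 228.2]
ee_rot: [0.002, 0.581, 0.814, 0.001]
force: [1.5, 0.3, 5.6]
grip_width: 0.249
```

```bash
python3 st.py
```

```text
t 17.8 pos [ 579.1 -130.5  228.2] psi 109.03 F [1.5 0.3 5.6] w 0.249
shift [ 0.4 -0.4  5.6] yaw -62.97
[-0.031 -0.537 -0.054]
```

move_arm(series=[[[0,0,-0.5],0,0],[[0,0,-1],0,0],[[0,0,-1],0,0]], force=60)

```text
time_s: 18.18
eef_pos: [578.8, -130.4, 228.8]
ee_rot: [0.001, 0.581, 0.814, 0.0]
force: [3.7, -0.6, 5.5]
grip_width: 0.25
```

```bash
python3 st.py
```

```text
t 18.175 pos [ 578.8 -130.4  228.8] psi 109.03 F [ 3.7 -0.6  5.5] w 0.25
shift [ 0.3 -0.2  6.2] yaw -62.97
[-0.068 -0.731 -0.086]
```

move_arm(series=[[[0,0,-0.5],0,0],[[0,0,-1],0,0],[[0,0,-1],0,0]], force=60)

```text
time_s: 18.55
eef_pos: [578.5, -130.3, 228.9]
ee_rot: [0.0, 0.581, 0.814, 0.0]
force: [4.4, -0.8, 0.1]
grip_width: 0.248
```

```bash
python3 st.py
python3 - <<'E'
from h import *
for n,(u,v,r) in dict(scene=(146,235,40)).items():
    p,d=ctrl.capture(n)
    cv2.imwrite(f"pics/{n}4.png",cv2.resize(p[v-r:v+r,u-r:u+r,::-1],(600,600),interpolation=cv2.INTER_CUBIC))
E
```

```text
t 18.55 pos [ 578.5 -130.3  228.9] psi 109.02 F [ 4.4 -0.8  0.1] w 0.248
shift [0.1 0.1 6.3] yaw -62.98
[-0.214 -1.217 -0.023]
```

View pics/scene4.png

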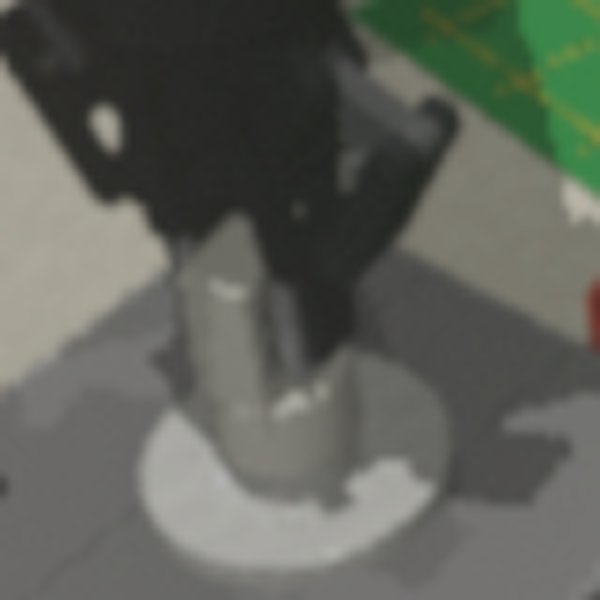

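Fz falls from 5.5 N to 0 at TCP z of 228.9 mm (expected 229), which means the lugs are up against the notch ceiling. I'll relax slightly, open, and rise clear.

move_arm(series=[[[0,0,1],0,0],[[0,0,1],0,0],[[0,0,1],0,0.3],[[0,0,1],0,0.5],[[0,0,1],0,0.8],[[0,0,1],0,1],[[0,0,1],0,1],[[0,0,1],0,1]], force=60)

```text
time_s: 19.6
eef_pos: [578.3, -130.2, 228.4]
ee_rot: [-0.0, 0.58, 0.814, -0.0]
force: [-0.6, -0.5, 0.4]
grip_width: 1.001
```

```bash
python3 st.py
```

```text
t 19.6 pos [ 578.3 -130.2  228.4] psi 109.03 F [-0.6 -0.5  0.4] w 1.001
shift [-0.1  0.3  5.8] yaw -62.97
[ 0.014  0.011 -0.026]
```

move_arm(series=[[[0,0,-10],0,1],[[0,0,-40],0,1],[[0,0,-80],0,1],[[0,0,-110],0,1],[[0,0,-120],0,1],[[0,0,-120],0,1]])

```text
time_s: 20.35
eef_pos: [578.3, -130.2, 348.3]
ee_rot: [0.0, 0.58, 0.814, 0.0]
force: [-0.1, 0.4, -1.1]
grip_width: 0.997
```

Run:
```python
from h import *
rel([430,260,348],109)
```

```text
t 20.35 pos [ 578.3 -130.2  348.3] psi 109.03 F [-0.1  0.4 -1.1] w 0.997
shift [ 4.172e+02 -1.290e+01  2.000e-01] yaw 0.03
```

move_arm(series=[[[25,0,0],0,1],[[75,-2,0],0,1],[[125,-4,0],0,1],[[175,-5,0],0,1],[[225,-7,0],0,1],[[275,-9,0],0,1],[[325,-10,0],0,1],[[370,-12,0],0,1],[[400,-13,0],0,1],[[400,-13,0],0,1]])

```text
time_s: 21.6
eef_pos: [434.7, 244.9, 347.1]
ee_rot: [-0.001, 0.579, 0.815, -0.001]
force: [0.3, -1.1, 0.5]
grip_width: 1.0
```

Run:
```python
from h import *
P={}
for n in("scene","top"):
    p,d=ctrl.capture(n);np.savez(n+"5.npz",p=p,d=d);P[n]=p[:,:,::-1]
def c(im,u,v,r,n=390):return cv2.resize(im[v-r:v+r,u-r:u+r],(n,n),interpolation=cv2.INTER_CUBIC)
cv2.imwrite("pics/end.png",np.hstack([c(P["scene"],146,240,40),c(P["top"],370,192,30)]))
cv2.imwrite("pics/endall.png",cv2.resize(np.hstack([P["scene"],P["top"]]),(800,300)))
g=P["top"].min(2);S=8;u,v=366,190;r=24
sub=cv2.resize(g[v-r:v+r,u-r:u+r],None,fx=S,fy=S);print(np.unravel_index(sub.argmax(),sub.shape),sub.max())
```

```text
(np.int64(140), np.int64(124)) 123
```

View pics/end.png

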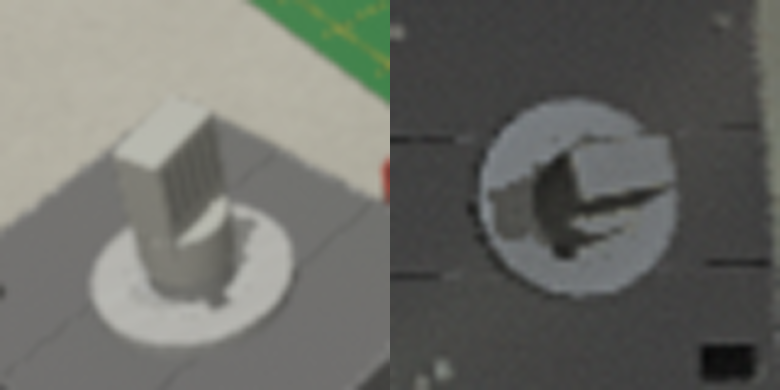

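View pics/endall.png

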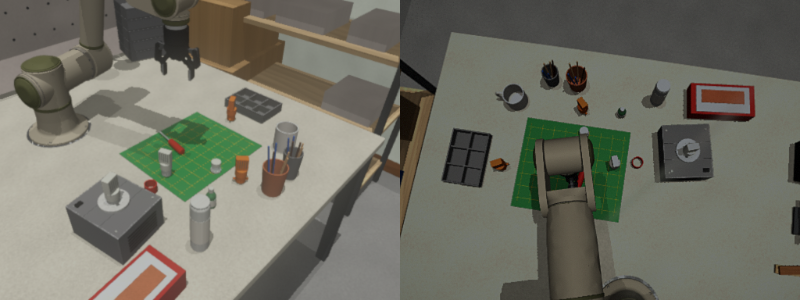

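The cartridge stands upright in the ring: the bar top shows at scene (142,224) and top (373,187), and the other things look unmoved. Next I check height, centre and angle across both views.

Run:
```python
from h import *
uv={}
for n,(u,v) in(("top",(375,186)),("scene",(141,222))):
    g=np.load(n+"5.npz")["p"].min(2);S=8;r=24
    sub=cv2.resize(g[v-r:v+r,u-r:u+r],None,fx=S,fy=S)
    for th in((116,118) if n=="top" else (150,)):
        l=cv2.connectedComponentsWithStats((sub>th).astype(np.uint8))[1]
        i=l[r*S,r*S];m=(l==i).astype(np.uint8)
        m=cv2.morphologyEx(m,cv2.MORPH_OPEN,np.ones((13,13)))
        c=max(cv2.findContours(m,0,1)[0],key=cv2.contourArea)[:,0]
        q=(c+.5)/S-.5+[u-r,v-r];W=ray(n,q,195.)[:,:2].astype(np.float32);R=cv2.minAreaRect(W)
        print(n,th,sub[r*S,r*S],R)
    uv[n]=None
# unchanged things: difference in scene/top outside arm
for n in("scene","top"):
    a=np.load(n+"0.npz")["p"].astype(int);b=np.load(n+"5.npz")["p"].astype(int)
    for nm,(u,v) in (dict(plain=(212,208),can=(256,285),glue=(270,253),cap=(193,239),jar=(277,212)) if n=="scene" else dict(plain=(275,208),can=(333,118),glue=(284,145),cap=(303,208))).items():
        print(n,nm,round(np.abs(a[v-10:v+10,u-10:u+10]-b[v-10:v+10,u-10:u+10]).mean(),1))
pts=[[578.5+s*20*np.cos(np.radians(109+0))+t*11*np.sin(np.radians(109)),-130.3+s*20*np.sin(np.radians(109))-t*11*np.cos(np.radians(109)),195] for s,t in((1,1),(1,-1),(-1,-1),(-1,1))]
P=np.load("scene5.npz")["p"][:,:,::-1].copy();T=np.load("top5.npz")["p"][:,:,::-1].copy()
out=[]
for n,im,(u,v),r in(("scene",P,(146,235),30),("top",T,(372,190),30)):
    z=cv2.resize(im[v-r:v+r,u-r:u+r],(390,390),interpolation=cv2.INTER_CUBIC);q=((proj(n,pts)+.5-[u-r,v-r])*390/(2*r)).astype(np.int32)
    cv2.polylines(z,[q],True,(0,0,255),1);out.append(z)
cv2.imwrite("pics/chk.png",np.hstack(out))
```

```text
top 116 108 ((582.788330078125, -126.80766296386719), (129.68215942382812, 124.38269805908203), 6.254228115081787)
top 118 108 ((582.788330078125, -126.80766296386719), (129.68215942382812, 124.38269805908203), 6.254228115081787)
scene 150 174 ((545.2799072265625, -102.82734680175781), (96.62879180908203, 125.24393463134766), 57.49213790893555)
scene plain 3.4
scene can 4.8
scene glue 4.9
scene cap 3.6
scene jar 4.3
top plain 2.4
top can 2.3
top glue 2.7
top cap 2.7
```

View pics/chk.png

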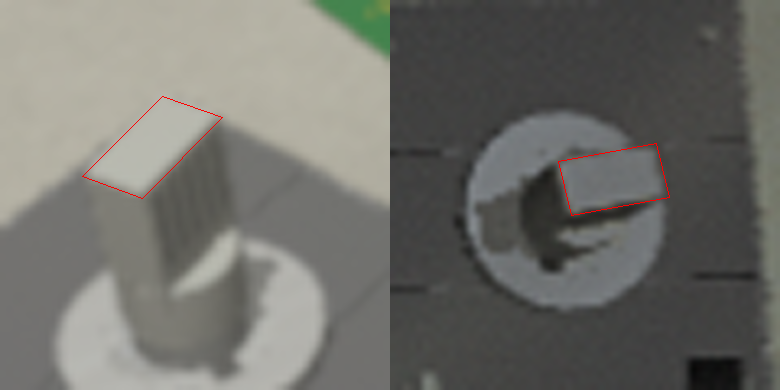

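The drawn outline for a locked, upright cartridge (top face at z = 195, psi 109°) matches both views to 1–2 px, and the neighbours are unchanged. I'm handing in.

```bash
python3 -c "
from rig import ctrl
print(ctrl.finish_job())"
```

```text
the job is handed in; nothing more can be done
None
```

The lugged cartridge is locked upright in the extractor, and I handed the job in at about 22 s of the 72 s allowed.

**What I did:** I picked out the lugged cartridge in both views and set it over the ring with its lugs in line with the keyways, about -8° from the robot's x axis. The lugs dropped in without touching. I pushed to about 26 mm (about 10 N) and turned it clockwise about 67° to the stop, where the wrist torque read 0.43 N·m. I then backed off 5°, to about 4° from where the stop was first felt, let it rise, released it and moved clear.

**Last checks:**
- **Locked:** while I let it rise, the upward force fell smoothly, then went to zero at a tool height of 228.9 mm. A fully risen cartridge should give 229 mm, so the lugs are up in the notches.
- **Upright:** an outline drawn for the locked, upright position matches both camera views to about 1–2 px.
- **Forces:** the readings I took stayed at or below about 10 N and 0.43 N·m of twist.
- **Other things on the bench:** the smooth cartridge, spray can, glue, cap and jar show no change in the pictures. The screwdriver was not compared, but nothing went near it.

**Checks that failed or disagreed:**
- The two cameras differed by about 3 mm on the ring centre. Going down gently by feel settled it.
- The numerical fit of the bar's top in the final pictures failed because of thresholding, so the final position was judged by eye from the outline overlay.
- The bar looks a few degrees closer to the stop than where I released it, which is within the notch's play.

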